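# Open the specimen case and show the sawn flint slab to the inspection camera

## Robot

A 7-joint arm with a two-finger parallel gripper is mounted at the origin on the work surface. World frame = base frame: x ahead of the robot, y to its left, z up, the work surface at z = 0. Lengths are in m, angles in rad, forces in N, time in s.
With the tool pointing down it reaches from about 0.425 to 0.8 m from the base axis. Payload 8.3 kg.
Tool frame: the origin (TCP) lies on the centre line of the jaws, within the pads' length; the fingertips stand tip_reach ahead of it and the grasp point (between the pads) is the TCP (tip_reach is the distance from the TCP to the fingertips, in m); z points along the fingers, y is the line along which they close (so a half turn about z gives the same grasp; the last joint's range is limited). The gripper opens to 85 mm and grips with 20 to 120 N. Pads are 22 mm wide; open, the fingers measure 114 mm over their backs; the gripper's body (76 mm by 85 mm) begins 54 mm behind the grasp point. The pads swing forward as they close: fully open they stand 13 mm farther back than shut.
Start: joints at [1.265, 0.383, 0.016, 1.37, -0.006, 1.388, -0.046], TCP at [0.15, -0.607, 0.222] pointing down, gripper open.
Joint ranges: [-2.95, 2.95], [-0.25, 2.06], [-1.52, 1.56], [0.18, 2.33], [-1.44, 4.58], [0.02, 2.06], [-3.01, 3.01]. Speed limits (rad/s): [2.39, 2.39, 3.01, 3.01, 3.14, 3.14, 3.14].

## Interface

Orientations are given as a 3x3 rotation matrix whose columns are the frame's x, y, z axes.
In Python, from workcell import movep, servo_line, move_j, set_gripper, hold, inverse_kinematics, read_camera, camera_model, MotionError, job_done, find_in, silhouettes, read_time, read_qpos, read_qvel, read_joint_torque, read_ee_pos, read_eef_rot, read_force, read_ft_torque, read_grip_width, read_finger_force, tip_reach gives the robot as it stands. Calls block until the motion is done:
- movep(position, orientation): joint-space move of the TCP to a pose.
- servo_line(position, ori=None, v=0.15, max_force=None): straight line of the TCP; ori=None keeps the orientation; v is the mean speed in m/s. With max_force (N) it stops when the force on the tool has changed by that much, and returns True; else False.
- move_j(angles): joint-space move.
- set_gripper(opening, grip_force=None): finger opening in m; grip_force is the grip in N (None keeps the last); returns when the fingers have stopped.
- hold(seconds).
- inverse_kinematics(position, orientation): joint angles nearest the present ones, or None.
- read_camera(name): name is "scene" or "top" or "wrist"; returns the picture (384x512x3 uint8, blue, green, red); there is no depth.
- camera_model(name): a dict with "vfov" (degrees; the focal length in pixels is half the picture's height over the tangent of half this angle, whatever the lens; pixels are square), "cx", "cy" (the principal point, pixels), "R" (3x3) and "t" (3): a world point X has camera coordinates R X + t. Camera axes: x right, y down, z forward; pixel columns grow to the right and rows downward; lengths in m; the calibration is good to about 2 mm. A picture is of the moment at which its call begins: read the wrist's pose just before it. camera_model takes no time and is no camera call; for the wrist camera it gives the pose at the moment of the call.
A pose or a line that the arm cannot do raises MotionError and nothing moves.
- job_done(): hands the job in; it is judged then, once.
Trained networks look in the newest picture that a camera, given by its name, has taken for a name from the list of things; names that differ only in an ending like _2 or _b are one class to them, and where a whole thing is asked for, a point or a joint stands for the part that bears it (a point fixed in the world has none). Each returns a list of dicts, best first, with "score" (0 to 1); they miss things now and then, are a little off and sometimes report something else, mostly with a low value. They report only what shows in the picture. A call takes as long as a camera call.
- find_in(camera, thing): "centre" ([x, y, z] in m, in world coordinates, good to about 4 mm: the middle of the surface that is visible of it).
- silhouettes(camera, thing): "region" (384x512 bool, what is visible of it).
Readings, each from a call of its own:
- read_time(): time.
- read_qpos(): joint angles.
- read_qvel(): joint speeds.
- read_joint_torque(): joint torques, N m.
- read_ee_pos(): TCP position.
- read_eef_rot(): TCP orientation.
- read_force(): force on the tool from outside, world axes, zero at the start.
- read_ft_torque(): the same for the moment, N m.
- read_grip_width(): finger opening in m.
- read_finger_force(): force on a finger pad.
Only numpy, scipy, OpenCV 4.12 (cv2) and the standard library are available. Lean on these libraries where they do the work, as an engineer would, in place of code of your own. Each camera call takes 0.05 s, during which the arm holds its last target. There are 200 camera calls.

## Task

Swing the steel latch lever on the front of the specimen case free of the lid, tip the glazed lid up until it stands upright, then take out the sawn flint slab by its narrow sawn sides and hold it up in front of the inspection camera: the polished face looking squarely into the lens, centred on the camera's line of sight, 10 cm from the lens, standing upright as the camera sees it. Finish while still holding it there, still and clear of everything, with no finger on the polished face; do not bump or shift the camera, and leave the other stones and the loupe where they are.

Things in the scene. Friction and masses are not known exactly. Their poses are not given: they have to be found in the camera images.
- case: Fixed wooden specimen case, 160 mm front to back (x), 340 mm wide (y), 75 mm high, walls and floor 8 mm, with its latch and lid. Origin: centre of the underside, on the shelf. +x points from the latch side (towards the robot) to the hinge side; turned up to 0.2 rad. Lid: wooden frame 10 mm thick with a clear pane, its top 85.5 mm above the shelf when shut, 12 mm past the front wall.
- latch (a joint): Angle of the steel latch lever in the middle of the case's front, rad: 0 to 0.1 = closed, its nose over the lid's front lip, really holding the lid down; grows as the lever's top swings outward off the lid (to the case's -x) and down; stop at 1.9. Clear of the lid from 0.3 on. Light friction, about 0.7 N at the tab: it stays where left.
- latch_tab (a point): Grip point of the latch lever: a flat steel tab standing up in front of the lid, 24 mm wide (along the case's y), 4 mm thick; closed, it ends about 35 mm above the lid's top and this point is 107 mm above the shelf. It can be pinched across its 24 mm width and led round its hinge, turning between the fingers.
- latch_hinge (a point): Hinge axis of the latch (along the case's y) on the front wall, 83.5 mm in front (-x) of the case's origin and 45 mm above the shelf. With the latch at 0 the tab point is 62 mm above it and 13.5 mm in front (-x) of it.
- lid (a joint): Opening angle of the lid, rad: 0 = shut, 1.57 = upright, stop at 1.75 leaning back. Friction hinge: the lid stays where it is left; about 4 N at a knob lifts it.
- lid_hinge (a point): Middle of the lid's hinge axis (along the case's y), on the case's far upper edge, 80 mm behind (+x) the case's origin, 75.5 mm above the shelf.
- knob_right (a point): Grip point of the right (case's -y) of two turned wooden knobs on the lid: head 22 mm across, knob 26 mm tall, 24 mm behind the lid's front edge, 90 mm from its middle. This point is 18 mm above the lid's top; shut, 148 mm in front of the hinge axis and 28 mm above it. Pinched along the case's y it turns between the fingers as the lid swings up.
- knob_left (a point): The same on the left knob, at the case's +y.
- slab: Sawn flint slab, the only stone with flat sawn sides: grey block 44 mm wide (y), 62 mm tall (z), 29 mm thick (x), about 0.17 kg, upright and loose on the case floor; it and the two lumps swap places. +x: polished face, -x: pale knobbly crust. Hold by the narrow sawn sides (21 by 62 mm, 44 mm apart). Origin: centre of underside. At first +x is within 0.3 rad of the case's.
- slab_face: The slab's polished face: dark, flat, 38 mm (y) by 56 mm (z), raised 3 mm and set in 3 mm from the edges. Origin: centre of its surface, 13 mm in front (+x) of the slab's origin and 31 mm above it. Axes as the slab's.
- vise: Green cast-iron bench vise bolted to the shelf, about 230 mm long (y), 95 mm high, a 12 mm steel rod upright in its jaws (top 378 mm above the shelf), the camera on the rod. Origin: on the shelf below the rod. Bolted at differing places, turned -0.45 to 0.15 rad.
- camera: Inspection camera: grey tube 36 mm in diameter, 118 mm long, black lens rim, clamped stiffly beside the rod at differing heights (lens 225 to 285 mm above the shelf), looking 25 degrees below level, roughly towards the robot. Origin: on the rod; axes as the lens's.
- lens (a point): Centre of the camera's front glass. Its -x axis is the line of sight, +x points back into the camera, z is up in the picture, y is level. Shown rightly, the slab's x, y and z axes lie along these and its polished face's centre is 100 mm along -x.
- nugget: Bystander: brassy chalcopyrite nugget, a faceted lump 46 x 40 x 34 mm, loose in the case. Origin: underside.
- chalk: Bystander: cream chalk lump, rounded, 52 x 42 x 36 mm, loose in the case. Origin: underside.
- core: Bystander: grey flint core, a blunt cone 60 mm across and 74 mm tall, standing on the shelf between the case and the vise. Origin: underside.
- loupe: Bystander: bone-handled loupe lying on the shelf, brass ring 62 mm across, 158 mm long in all, 12 mm high. Origin: underside, at the root of the handle.

How it is judged:
By the outcome, as a careful person would: the job done as asked, in the order asked, and still so for the second after the job is handed in, while the arm keeps its last pose, push and grip.
It also fails if it takes over 58 s, if anything falls off the work surface, if the arm or the gripper's body presses on something with over 40 N, if the wrist force passes 120 N, or if a joint passes its speed limit or range.

## Working session

There is one attempt and no reset: what is moved stays moved. The work goes in short steps, each a Python script; the robot and the scene stay as the last script left them, time stands still between calls to the robot, and variables do not carry over. Pictures are saved under pics/ and viewed, at most 10 in all, crops included, and the job is handed in when it is done.

```bash
mkdir -p pics; ls; python3 - <<'E'
from workcell import *
import numpy as np, cv2
for c in ["scene","top"]:
    im=read_camera(c); cv2.imwrite(f"pics/{c}0.png",im)
    m=camera_model(c); print(c,m["vfov"],np.round(m["R"],3).tolist(),np.round(m["t"],3))
    for th in ["case","latch_tab","knob_left","knob_right","slab","slab_face","vise","camera","lens","nugget","chalk","core","loupe"]:
        try: r=find_in(c,th)
        except Exception as e: print(th,e); continue
        print(th,[(np.round(d["centre"],3).tolist(),round(d["score"],2)) for d in r[:3]])
print(read_time(),tip_reach if not callable(tip_reach) else tip_reach(),read_eef_rot())
E
```

```text
pics
scene 47.53847386604137 [[0.704, 0.71, 0.011], [0.559, -0.545, -0.625], [-0.438, 0.446, -0.781]] [-0.397 -0.221  1.445]
case [([0.585, 0.184, 0.084], 0.96), ([0.576, 0.198, 0.081], 0.42)]
latch_tab [([0.722, -0.265, 0.322], 0.64), ([0.478, 0.212, 0.098], 0.39)]
knob_left [([0.57, 0.197, 0.08], 0.9), ([0.464, -0.149, 0.042], 0.55)]
knob_right [([0.575, 0.198, 0.079], 0.64)]
slab []
slab_face []
vise [([0.726, -0.251, 0.093], 0.71)]
camera [([0.723, -0.27, 0.323], 0.72), ([0.577, 0.199, 0.077], 0.56)]
lens [([0.72, -0.269, 0.325], 0.56)]
nugget [([0.478, -0.4, 0.001], 0.7)]
chalk []
core [([0.462, -0.149, 0.044], 0.57), ([0.722, -0.268, 0.323], 0.36)]
loupe [([0.48, -0.395, 0.003], 0.66)]
top 42.05047303531624 [[0.008, -1.0, 0.017], [-0.999, -0.009, -0.052], [0.052, -0.017, -0.999]] [-0.064  0.609  1.534]
case [([0.569, 0.216, 0.084], 0.81)]
latch_tab [([0.479, 0.211, 0.089], 0.43)]
knob_left [([0.567, 0.216, 0.078], 0.81)]
knob_right [([0.568, 0.217, 0.082], 0.61)]
slab []
slab_face []
vise [([0.708, -0.225, 0.094], 0.8), ([0.57, 0.216, 0.082], 0.45)]
camera [([0.71, -0.259, 0.319], 0.71)]
lens [([0.71, -0.262, 0.319], 0.56)]
nugget [([0.569, 0.216, 0.078], 0.28)]
chalk []
core [([0.45, -0.136, 0.054], 0.81)]
loupe [([0.478, -0.394, 0.005], 0.86)]
1.4 0.019 [[ 9.70665288e-01  2.40434801e-01  6.75301999e-05]
 [ 2.40434802e-01 -9.70665290e-01 -6.44844093e-06]
 [ 6.39987915e-05  2.24958880e-05 -9.99999998e-01]]
```

View pics/scene0.png

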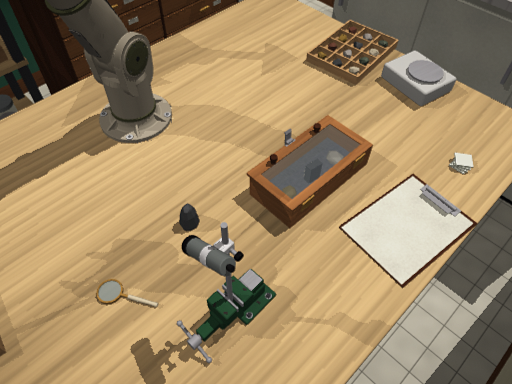

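View pics/top0.png

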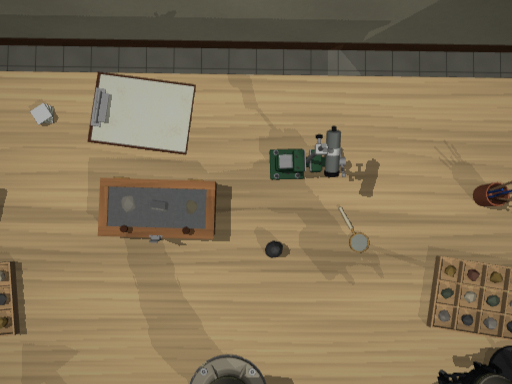

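The scene view shows the closed case: latch at (288,136), knobs at (273,160) and (317,128). The inspection camera's lens end is at about (190,245), with the core at (189,217). In the top view the lid corners are near (101,179), (216,181), (214,240) and (99,236), and the tube runs from (333,128) to (332,177). Next I'll take close wrist views.

```bash
cat > h.py <<'E'
from workcell import *
import numpy as np, cv2
from scipy.optimize import least_squares
from scipy.spatial.transform import Rotation as Ro
def down(yaw):  # tool z down, y axis (closing) along world direction yaw
    y=np.array([np.cos(yaw),np.sin(yaw),0]);z=np.array([0,0,-1.]);return np.stack([np.cross(y,z),y,z],1)
def proj(m,X,h=384):
    f=h/2/np.tan(np.radians(m["vfov"])/2); c=np.atleast_2d(X)@np.array(m["R"]).T+np.array(m["t"])
    return np.c_[m["cx"]+f*c[:,0]/c[:,2], m["cy"]+f*c[:,1]/c[:,2]]
def ray(m,uv,h=384):
    f=h/2/np.tan(np.radians(m["vfov"])/2); R=np.array(m["R"])
    d=R.T@np.array([(uv[0]-m["cx"])/f,(uv[1]-m["cy"])/f,1]); return -R.T@np.array(m["t"]),d/np.linalg.norm(d)
def onz(m,uv,z):
    o,d=ray(m,uv); return o+d*(z-o[2])/d[2]
def shot(c,name):
    m=camera_model(c); im=read_camera(c); cv2.imwrite(f"pics/{name}.png",im); np.save(f"pics/{name}.npy",m,allow_pickle=True); return m,im
def load(name): return np.load(f"pics/{name}.npy",allow_pickle=True).item()
E
python3 - <<'E'
from h import *
read_camera
ims=[]
for c in ["scene","top"]:
    m,im=shot(c,c+"1"); r=silhouettes(c,"camera")
    if r: np.save(f"pics/{c}_cam.npy",r[0]["region"]); print(c,r[0]["score"],r[0]["region"].sum())
movep([0.42,-0.33,0.42],down(np.pi/2)); 
m,im=shot("wrist","w1"); print(m["vfov"],np.round(m["R"],2).tolist(),np.round(-m["R"].T@m["t"],3)); ims.append(im)
r=silhouettes("wrist","camera"); print([ (d["score"],d["region"].sum()) for d in r])
if r: np.save("pics/w1_cam.npy",r[0]["region"])
movep([0.48,0.2,0.42],down(np.pi/2+.03)); 
m,im=shot("wrist","w2");ims.append(im); print(np.round(-m["R"].T@m["t"],3))
for th in ["knob_left","knob_right","latch_tab","slab","nugget","chalk"]:
    print(th,[(np.round(d["centre"],3).tolist(),round(d["score"],2)) for d in find_in("wrist",th)[:3]])
cv2.imwrite("pics/w12.png",cv2.resize(np.hstack(ims),(800,300),interpolation=cv2.INTER_AREA))
print(read_time(),read_qpos().round(2))
E
```

```text
scene 0.86 1329
top 0.68 850
63.701566736365244 [[0.0, 1.0, -0.0], [0.96, -0.0, 0.29], [0.29, -0.0, -0.96]] [ 0.346 -0.331  0.571]
[(0.2, np.int64(4479))]
[0.407 0.197 0.571]
knob_left [([0.565, 0.213, 0.087], 0.74)]
knob_right [([0.562, 0.21, 0.082], 0.64)]
latch_tab [([0.476, 0.216, 0.092], 0.58)]
slab []
nugget [([0.444, -0.121, 0.042], 0.41)]
chalk []
5.825 [ 0.48  0.39 -1.36  1.2   0.4   1.84  0.85]
```

View pics/w12.png

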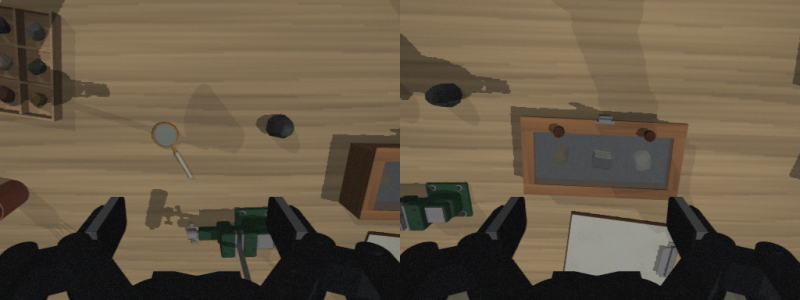

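The left half shows the vise with the inspection camera hidden by the gripper. The right half shows the case well: lid corners at about (521,117), (688,124), (685,199) and (525,195), latch at (605,119), and the slab as the middle block at (602,158). I'll enlarge these for a fit.

```bash
python3 - <<'E'
from h import *
w=cv2.imread("pics/w2.png"); a=cv2.resize(w[140:260,150:400],None,fx=3,fy=3,interpolation=cv2.INTER_CUBIC)
out=np.zeros((600,750,3),np.uint8); out[:360,:750]=a
for k,(c,x0,y0) in enumerate([("scene",170,215),("top",300,115)]):
    im=cv2.imread(f"pics/{c}1.png"); s=np.load(f"pics/{c}_cam.npy").astype(np.uint8)
    ys,xs=np.where(s); print(c,xs.min(),xs.max(),ys.min(),ys.max())
    b=cv2.resize(im[y0:y0+80,x0:x0+90],None,fx=3,fy=3,interpolation=cv2.INTER_CUBIC)
    cs,_=cv2.findContours(cv2.resize(s[y0:y0+80,x0:x0+90],None,fx=3,fy=3,interpolation=0),0,2); cv2.drawContours(b,cs,-1,(0,255,255),1)
    out[360:600,k*300:k*300+270]=b
cv2.imwrite("pics/fit.png",out)
E
```

```text
scene 183 242 236 274
top 315 340 126 176
```

View pics/fit.png

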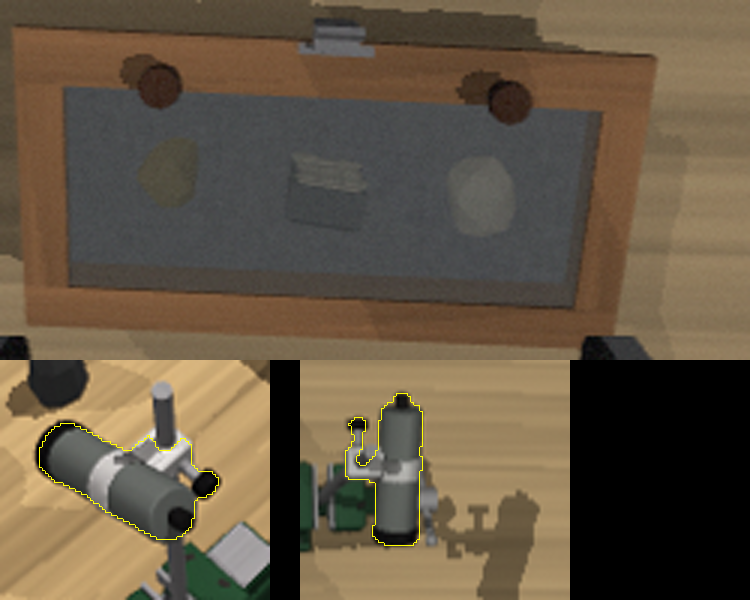

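The crop shows the right knob at (160,86), the left knob at (511,103), the lid corners and the slab with its pale crust towards the latch. The tube silhouettes are clean in both fixed views. Now I'll fit the poses.

```bash
cat > fit.py <<'E'
from h import *
import json
def seg(P,off): return np.array(P,float)/3+off
m=load("w2")
obs=seg([(14,26),(656,56),(615,347),(25,325),(160,86),(511,103)],(150,140))
def cres(p):
    c,s=np.cos(p[2]),np.sin(p[2]); w=p[3]
    L=np.array([[-.092,-w,.0855],[-.092,w,.0855],[p[4],w,.0855],[p[4],-w,.0855],[-.068,-.09,.108],[-.068,.09,.108]])
    W=L@np.array([[c,-s,0],[s,c,0],[0,0,1]]).T+[p[0],p[1],0]
    return (proj(m,W)-obs).ravel()
r=least_squares(cres,[.57,.216,-.03,.172,.082]); print("case",r.x.round(4),"rms",np.sqrt(np.mean(r.fun**2)).round(2))
sp=seg([(68,423),(52,430),(41,445),(40,465),(48,476),(100,508),(140,530),(165,538),(196,495),(100,433),(130,447)],(170,95))
tp=seg([(377,540),(381,544),(400,546),(415,543),(419,535),(420,490),(422,440),(422,410),(415,404),(388,404),(383,412),(375,500),(376,520)],(200,-5))
t=np.linspace(0,2*np.pi,48)
def axes(psi,e=np.radians(25)):
    x=np.array([np.cos(psi)*np.cos(e),np.sin(psi)*np.cos(e),np.sin(e)]);y=np.array([-np.sin(psi),np.cos(psi),0]);return np.stack([x,y,np.cross(x,y)],1)
def hullres(p,Lf):
    A=axes(p[3]); C=np.concatenate([[ [s,.018*np.cos(a),.018*np.sin(a)] for a in t] for s in (0,Lf)])
    W=C@A.T+p[:3]; out=[]
    for mm,pts in ((load("scene1"),sp),(load("top1"),tp)):
        h=cv2.convexHull(proj(mm,W).astype(np.float32)); out+=[cv2.pointPolygonTest(h,(float(a),float(b)),True) for a,b in pts]
    return np.array(out)
for free in (0,1):
    f=(lambda p:hullres(p,p[4])) if free else (lambda p:hullres(p,.118))
    r2=least_squares(f,[.65,-.26,.27,0.]+([.118] if free else []),diff_step=1e-3,loss="soft_l1"); print("lens",r2.x.round(4),"rms",np.sqrt(np.mean(f(r2.x)**2)).round(2),f(r2.x).round(1))
E
python3 fit.py
```

```text
case [ 0.5748  0.2144 -0.0165  0.1696  0.0792] rms 0.47
lens [ 0.655  -0.2687  0.2866  0.0423] rms 0.95 [ 0.7  1.1  1.   0.7 -0.2 -0.4  0.2  2.3  1.7 -1.  -1.6  0.6 -0.1 -0.
 -0.2 -0.7 -0.4 -0.3  0.2  1.1  1.3  1.5 -0.1  0.4]
lens [ 0.6565 -0.2689  0.2888  0.0434  0.1114] rms 0.71 [ 0.8  1.   0.8  0.4 -0.4 -0.6 -0.   1.4  0.5 -0.8 -1.4 -0.1 -0.8 -0.7
 -0.7 -0.5 -0.2 -0.1  0.3 -0.7 -0.5  1.3 -0.3  0.2]
```

```bash
cat >> h.py <<'E'
CX,CY,CYAW=.5748,.2144,-.0165
def cw(x,y,z): 
    c,s=np.cos(CYAW),np.sin(CYAW); return np.array([CX+c*x-s*y,CY+s*x+c*y,z])
DN=down(np.pi/2+CYAW)
def latch(th,dz=.004):
    a=.2144+th; return cw(-.0835-.06345*np.sin(a),0,.045+.06345*np.cos(a)+dz)
E
python3 - <<'E'
from h import *
set_gripper(.06,25)
p=latch(0.03); movep(p+[0,0,.08],DN); 
print("stop",servo_line(p,v=.1,max_force=10), read_ee_pos()-p)
set_gripper(.02,30); print("w",read_grip_width(),read_finger_force())
for th in np.arange(.1,1.11,.1):
    servo_line(latch(th),v=.08)
print(read_force().round(1),read_grip_width())
set_gripper(.06); q=latch(1.1); servo_line(q+[-.0,0,.12],v=.2)
shot("top","t2"); shot("scene","s2")
a=cv2.imread("pics/t2.png")[170:250,90:230];b=cv2.imread("pics/s2.png")[110:230,230:390]
cv2.imwrite("pics/l.png",np.vstack([cv2.resize(a,(525,300)),cv2.resize(b,(400,300))[:, :].copy() if 0 else cv2.copyMakeBorder(cv2.resize(b,(400,300)),0,0,0,125,0)]))
print(read_time())
E
```

```text
stop False [0.00031781 0.00039872 0.00060767]
w 0.02027745938900133 0.0
[-0.6 -0.5 -0.8] 0.019804918651540916
12.6
```

View pics/l.png

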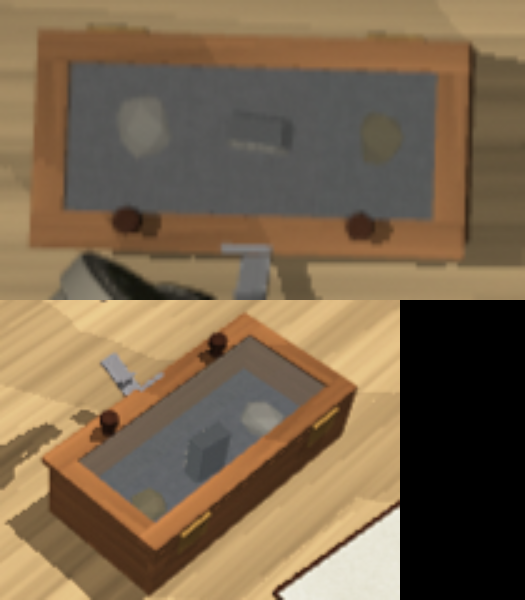

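The latch now lies swung outward (top crop at (255,265), scene crop at (118,372)), clear of the lid. Next is the lid.

```bash
cat >> h.py <<'E'
def knob(th,dz=.004):
    r=np.hypot(.148,.028); a=np.arctan2(.028,.148)+th
    return cw(.08-r*np.cos(a),-.09,.0755+r*np.sin(a)+dz)
E
python3 - <<'E'
from h import *
for th in (.5,1.,1.57): print(inverse_kinematics(knob(th),DN) is not None)
set_gripper(.05,30)
movep(knob(0)+[0,0,.07],DN)
print("stop",servo_line(knob(0),v=.1,max_force=10))
set_gripper(.0,30); print("w",read_grip_width(),read_finger_force())
for th in np.arange(.1,1.6,.105):
    servo_line(knob(th),v=.12)
    if th<.3 or th>1.4: print(round(th,2),read_force().round(1),read_grip_width().round(4))
shot("scene","s3"); print(read_time())
cv2.imwrite("pics/s3c.png",cv2.resize(cv2.imread("pics/s3.png")[60:240,200:420],(660,540)))
E
```

```text
True
True
True
stop False
w 4.32187740507876e-05 0.0Traceback (most recent call last):
  File "<stdin>", line 9, in <module>
AttributeError: 'float' object has no attribute 'round'
```

```bash
python3 - <<'E'
from h import *
print(read_ee_pos(),knob(0.1),read_eef_rot().round(3).tolist(),read_grip_width())
shot("wrist","w3");shot("scene","s3");shot("top","t3"); print(read_time())
a=cv2.resize(cv2.imread("pics/w3.png"),(400,300));b=cv2.resize(cv2.imread("pics/s3.png")[90:210,230:390],(400,300));c=cv2.resize(cv2.imread("pics/t3.png")[150:270,90:250],(400,300))
cv2.imwrite("pics/k.png",np.vstack([np.hstack([a,b]),np.hstack([c,c*0])]))
E
```

```text
[0.50942039 0.12570304 0.1225851 ] [0.50885856 0.12547588 0.12213546] [[-1.0, 0.017, 0.001], [0.017, 1.0, 0.0], [-0.001, 0.0, -1.0]] 2.8916675415164382e-05
15.2167
```

View pics/k.png

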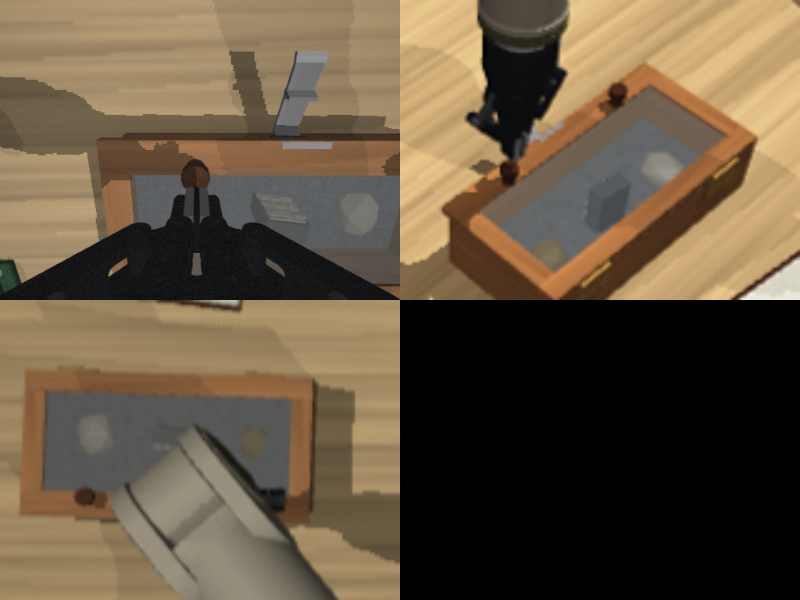

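```bash
python3 - <<'E'
from h import *
m=load("w3")
print("knob pred",knob(0,0),"px pred",proj(m,knob(0,.0)),"from pix",onz(m,(250,220),.105))
print("tips expected px",proj(m,[read_ee_pos(),read_ee_pos()-[0,0,.019]]))
print("latch back corners",onz(m,(275*1.28,135*1.28),.0855))
t=load("t3"); print("left knob top", onz(t,(90+85*.4,150+197*.4),.108),cw(-.068,.09,.108))
s=load("s3"); print("scene knobs pred",proj(s,[cw(-.068,-.09,.105),cw(-.068,.09,.105)]),"seen",(230+110*.4,90+172*.4),(230+218*.4,90+93*.4))
E
```

```text
knob pred [0.50532432 0.1255342  0.1035    ] px pred [[251.16581303 226.04695492]] from pix [0.50089509 0.12492879 0.105     ]
tips expected px [[250.92130982 244.55441872]
 [250.94770545 230.56683615]]
latch back corners [0.47818876 0.18862175 0.0855    ]
left knob top [0.50910623 0.30205211 0.108     ] [0.50829419 0.3055097  0.108     ]
scene knobs pred [[274.20667841 157.82693382]
 [317.46611541 126.52433219]] seen (274.0, 158.8) (317.2, 127.2)
```

```bash
python3 - <<'E'
from h import *
servo_line(knob(0)+[0,0,.03],v=.15)
set_gripper(.04,30); p=knob(0,0)
print("stop",servo_line(p-[0,0,.014],v=.06,max_force=6),read_ee_pos()-p)
z=read_ee_pos()[2]+.002; p[2]=z; servo_line(p,v=.05)
set_gripper(.0,30); print("z",z,"w",read_grip_width(),read_finger_force(),read_time())
E
```

```text
stop False [ 0.00022957  0.00020705 -0.01366152]
z 0.09183848003359697 w 0.019797029921018505 29.27873848937452 17.4417
```

```bash
python3 - <<'E'
from h import *
D=-.007
set_gripper(.03); servo_line(knob(0,D),v=.05); set_gripper(0,30)
print("w",read_grip_width(),read_finger_force())
assert read_grip_width()>.01
for th in np.r_[np.arange(.1,1.55,.105),1.57]:
    servo_line(knob(th,D),v=.13)
    if th<.3 or th>1.4: print(round(th,2),read_force().round(1),round(read_grip_width(),4))
    if read_grip_width()<.01: print("lost",th);break
shot("scene","s4"); shot("wrist","w4"); print(read_time())
cv2.imwrite("pics/k2.png",np.hstack([cv2.resize(cv2.imread("pics/w4.png"),(400,300)),cv2.resize(cv2.imread("pics/s4.png")[60:240,200:440],(400,300))]))
E
```

```text
w 0.019117289409177896 29.13895038625924
0.1 [ 2.1 -2.1  0.2] 0.0191
0.2 [ 2.9 -2.  -2.3] 0.0189
1.47 [ 2.4 -7.9  6.5] 0.0177
1.57 [ 3.8 -8.7  7.8] 0.0175
22.4333
```

View pics/k2.png

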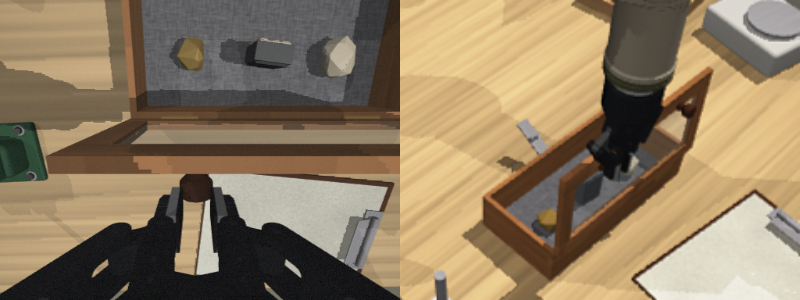

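The lid stands upright and the stones are in clear view: nugget (192,53), slab (268,53), chalk (340,57). I'll release the knob and look at the slab from above.

```bash
python3 - <<'E'
from h import *
set_gripper(.05); p=read_ee_pos(); servo_line(p+[.004,0,.12],v=.25)
movep(cw(0,-.06,.36),DN); movep(cw(-.05,0,.26),DN)
m,im=shot("wrist","w5")
for th in ["slab","slab_face"]:
    print(th,[(np.round(d["centre"],4).tolist(),round(d["score"],2)) for d in find_in("wrist",th)[:3]])
r=silhouettes("wrist","slab"); print([d["score"] for d in r])
if r:
    ys,xs=np.where(r[0]["region"]); print(xs.min(),xs.max(),ys.min(),ys.max())
    x0=max(0,xs.min()-30);y0=max(0,ys.min()-30); c=im[y0:ys.max()+30,x0:xs.max()+30]; k=4
    print("off",x0,y0); cv2.imwrite("pics/sl.png",cv2.resize(c,None,fx=k,fy=k,interpolation=cv2.INTER_CUBIC)[:600,:800])
shot("scene","s5"); print(read_time())
E
```

```text
slab [([0.5748, 0.2118, 0.0706], 0.88), ([0.4494, 0.2187, 0.0607], 0.29)]
slab_face []
[0.73]
233 271 191 227
off 203 161
24.85
```

View pics/sl.png

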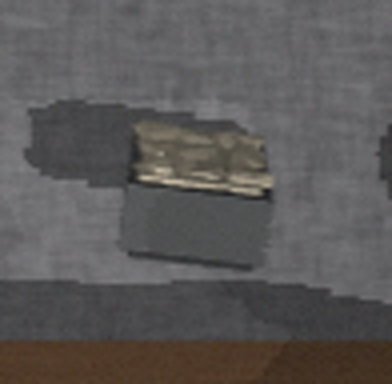

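The crop shows the slab top: near edge (128,184)–(271,198), far edge (122,250)–(260,263), crust towards the robot, and nothing close beside it.

```bash
python3 - <<'E'
from h import *
m=load("w5"); off=np.array([203,161])
Q=np.array([onz(m,np.array(q)/4+off,.070) for q in [(128,184),(271,198),(260,263),(122,250)]])[:,:2]
print(Q.round(4).tolist()); a,b,c,d=Q
w1=b-a;w2=c-d; print("widths",np.linalg.norm(w1),np.linalg.norm(w2),"depth",np.linalg.norm((c+d-a-b)/2))
for w in (w1,w2): print("yaw(y axis-90)",np.arctan2(w[1],w[0])-np.pi/2)
print("centre",Q.mean(0),"far mid",(c+d)/2,"near mid",(a+b)/2)
E
```

```text
[[0.5671, 0.1944], [0.5721, 0.2359], [0.5925, 0.2327], [0.5876, 0.1919]]
widths 0.04185832729414064 0.041048814071762064 depth 0.020647242680475682
yaw(y axis-90) -0.12077414211354487
yaw(y axis-90) -0.11853864721841623
centre [0.57983428 0.21370507] far mid [0.59005903 0.2122797 ] near mid [0.56960953 0.21513043]
```

```bash
python3 - <<'E'
from h import *
from fit import axes
lens=np.array([.656,-.269,.286]); A=axes(.043)
zt=.032; G=lens+A@np.array([-.1135,0,zt-.008-.031]); RG=A@np.diag([-1,1,-1.])
P=lens+A@np.array([-.1935,0,.0])
print("goal",G,inverse_kinematics(G,RG),inverse_kinematics(P,RG))
for y in (0,np.pi): print("look",inverse_kinematics([.6,-.14,.43],down(y)))
R=down(np.pi/2-.12); b=np.array([.5793,.2137,0])
set_gripper(.068,60); movep(b+[0,0,.16],R)
print(servo_line(b+[0,0,zt],v=.1,max_force=8),read_ee_pos())
set_gripper(.02,60); print("w",read_grip_width(),read_finger_force())
servo_line(b+[0,0,.25],v=.15); print(read_grip_width(),read_force().round(2),read_time())
E
```

```text
case [ 0.5748  0.2144 -0.0165  0.1696  0.0792] rms 0.47
lens [ 0.655  -0.2687  0.2866  0.0423] rms 0.95 [ 0.7  1.1  1.   0.7 -0.2 -0.4  0.2  2.3  1.7 -1.  -1.6  0.6 -0.1 -0.
 -0.2 -0.7 -0.4 -0.3  0.2  1.1  1.3  1.5 -0.1  0.4]
lens [ 0.6565 -0.2689  0.2888  0.0434  0.1114] rms 0.71 [ 0.8  1.   0.8  0.4 -0.4 -0.6 -0.   1.4  0.5 -0.8 -1.4 -0.1 -0.8 -0.7
 -0.7 -0.5 -0.2 -0.1  0.3 -0.7 -0.5  1.3 -0.3  0.2]
goal [ 0.55618474 -0.2732947   0.23168867] [ 1.60800224  0.31836577 -1.25770439  1.73365367  0.13913605  0.91068468
  1.97732362] [ 1.96996287  0.16764895 -1.40662824  1.90401996 -0.11811148  0.85782109
  2.27066924]
look [ 0.73531838  0.56815989 -1.14155983  0.8772074   0.55376828  1.94621718
 -0.11507819]
look [ 0.80097689  0.70500569 -1.49518684  0.87347953  0.80991104  2.03930045
  2.9137497 ]
False [0.57971766 0.21399267 0.03277316]
w 0.04308510403861723 61.85421109199524
0.043498943501126285 [-0.73  0.77 -1.74] 29.075
```

```bash
python3 - <<'E'
from h import *
p=read_ee_pos(); movep([.5,.12,.43],down(np.pi/2+.5))
try: movep([.6,-.14,.43],down(np.pi-.05))
except MotionError as e: print(e)
m,im=shot("wrist","w6"); r=silhouettes("wrist","camera"); print([(d["score"],d["region"].sum()) for d in r])
if r: np.save("pics/w6_cam.npy",r[0]["region"])
im=cv2.resize(im,(768,576),interpolation=cv2.INTER_CUBIC)
if r:
    cs,_=cv2.findContours(cv2.resize(r[0]["region"].astype(np.uint8),(768,576),interpolation=0),0,2); cv2.drawContours(im,cs,-1,(0,255,255),1)
cv2.imwrite("pics/w6v.png",im); print(read_time(),read_grip_width())
E
```

```text
[(0.96, np.int64(9948))]
31.3167 0.04296056897026107
```

View pics/w6v.png

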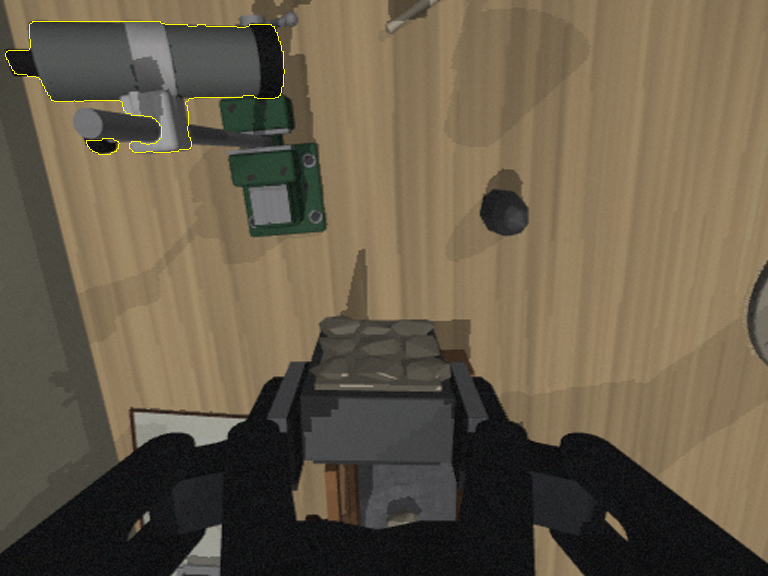

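The wrist view shows the tube outline from (30,22) to (284,97) clearly, with the slab held square by its sides and its crust facing the wrist camera. I'll refit with all three views and check how the slab sits in the hand.

```bash
cat > fit2.py <<'E'
from fit import *
wp=np.array([(30,35),(33,22),(80,22),(200,24),(250,25),(278,26),(284,45),(284,65),(281,87),(274,97),(240,96.5),(200,96.5),(100,100),(55,100),(42,85),(35,65)],float)/1.5
W6=load("w6")
def res(p):
    A=axes(p[3]); C=np.concatenate([[ [s,.018*np.cos(a),.018*np.sin(a)] for a in t] for s in (0,p[4])]); W=C@A.T+p[:3]; o=[]
    for mm,pts,w in ((load("scene1"),sp,2.5),(load("top1"),tp,3.3),(W6,wp,.9)):
        h=cv2.convexHull((proj(mm,W)*1).astype(np.float32)); o+=[w*cv2.pointPolygonTest(h,(float(a),float(b)),True) for a,b in pts]
    return np.array(o)   # ~mm
r=least_squares(res,[.656,-.269,.286,.043,.115],diff_step=1e-3,loss="soft_l1",f_scale=1.)
print("LENS",r.x.round(4),res(r.x).round(1))
T,Rt=read_ee_pos(),read_eef_rot(); S=Rt@np.diag([-1,1,-1.])
m=camera_model("wrist"); q=np.array([(303,390),(455,388),(452,462),(305,462)],float)/1.5
L=np.array([[-.011,-.022,.062],[-.011,.022,.062],[.010,.022,.062],[.010,-.022,.062]])
f=lambda o:(proj(m,T+(L-np.array([o[0],o[1],o[2]]))@Ro.from_euler('xyz',[o[3],o[4],o[5]]).as_matrix().T@S.T)-q).ravel()
rr=least_squares(lambda o:np.r_[f(o),np.array(o[3:])*20],[0,0,.025,0,0,0]); print("TCP in slab",rr.x.round(4),rr.fun.round(1)); print("nominal res",f([-.0005,0,.0248,0,0,0]).round(1))
E
python3 fit2.py | tail -8
```

```text
-0.2 -0.7 -0.4 -0.3  0.2  1.1  1.3  1.5 -0.1  0.4]
lens [ 0.6565 -0.2689  0.2888  0.0434  0.1114] rms 0.71 [ 0.8  1.   0.8  0.4 -0.4 -0.6 -0.   1.4  0.5 -0.8 -1.4 -0.1 -0.8 -0.7
 -0.7 -0.5 -0.2 -0.1  0.3 -0.7 -0.5  1.3 -0.3  0.2]
LENS [ 0.6549 -0.2683  0.2851  0.0422  0.1133] [ 1.1  2.   1.8  1.4 -0.2 -0.7  0.8  5.1  1.3 -2.9 -4.4  2.6  0.3  0.2
 -1.1 -3.3 -2.1 -1.7 -0.5 -3.1 -1.9  5.4  0.3  2.2  1.6  2.   1.4  1.1
  1.1 -3.1 -3.3 -1.9 -0.7 -1.8 -0.8  0.1  0.3  1.3 -0.2 -0.2]
TCP in slab [-0.0057  0.0007  0.0291 -0.0098 -0.1463  0.0005] [-0.6  1.   0.3  1.9  1.1 -1.8 -0.8 -1.2 -0.2 -2.9  0. ]
nominal res [-1.7  6.2  3.4  7.5  2.9  1.3 -0.7  1.3]
```

```bash
python3 - <<'E' | tail -22
from h import *
r=silhouettes("wrist","slab"); reg=r[0]["region"]; ys,xs=np.where(reg); print(r[0]["score"],"rows x1.5",ys.min()*1.5,ys.max()*1.5,"cols",xs.min()*1.5,xs.max()*1.5)
T,Rt=read_ee_pos(),read_eef_rot(); S=Rt@np.diag([-1,1,-1.]); m=camera_model("wrist")
names=["crust bottom -16,z2","crust bottom -13,z0","crust top -16,z60","near top -11","far top 10","face top 13,z59"]
L=np.array([[-.016,0,.002],[-.013,0,0],[-.016,0,.060],[-.011,0,.062],[.010,0,.062],[.013,0,.059]])
for tilt in (-.2,-.15,-.1,-.05,0,.1):
  for ox,oz in ((-.0005,.0248),):
    # rotate about the pad contact ~ (ox,oz+.009)
    c=np.array([ox,0,oz+.009]); W=T+S@(np.array([0,0,.009]))+(L-c)@Ro.from_euler('y',tilt).as_matrix().T@S.T
    print(tilt,(proj(m,W)[:,1]*1.5).round(0))
print(names)
E
```

```text
0.63 rows x1.5 315.0 463.5 cols 300.0 454.5
-0.2 [325. 331. 358. 377. 450. 455.]
-0.15 [321. 328. 363. 383. 454. 458.]
-0.1 [318. 324. 368. 388. 457. 461.]
-0.05 [315. 320. 374. 394. 461. 464.]
0 [311. 317. 379. 399. 464. 466.]
0.1 [305. 310. 391. 410. 469. 470.]
['crust bottom -16,z2', 'crust bottom -13,z0', 'crust top -16,z60', 'near top -11', 'far top 10', 'face top 13,z59']
```

```bash
python3 - <<'E' | tail -8
from h import *
from fit import axes
lens=np.array([.655,-.2685,.285]); A=axes(.042); tilt=-.05
Rt=Ro.from_euler('y',tilt).as_matrix(); S=A@Rt.T; c=np.array([-.0005,0,.0338])
F=np.array([0,0,.009])+Rt@(np.array([.013,0,.031])-c); RG=S@np.diag([-1,1,-1.])
G=lens-.1*A[:,0]-S@F; P=G-.08*A[:,0]
movep([.46,-.12,.40],RG); movep(P,RG); print(servo_line(G,v=.08,max_force=10))
hold(.5); print(G,read_ee_pos()-G,read_grip_width(),read_force().round(1),np.abs(read_qvel()).max(),read_time())
for k,cn in enumerate(("scene","top")):
    shot(cn,cn+"9")
    for th in ("slab","slab_face","camera","core"): print(cn,th,[(np.round(d["centre"],3).tolist(),round(d["score"],2)) for d in find_in(cn,th)[:1]])
a=cv2.imread("pics/scene9.png")[170:320,110:310];b=cv2.imread("pics/top9.png")[100:250,240:440]
cv2.imwrite("pics/g.png",np.hstack([cv2.resize(a,(400,300),interpolation=cv2.INTER_CUBIC),cv2.resize(b,(400,300),interpolation=cv2.INTER_CUBIC)]))
E
```

```text
scene slab [([0.565, -0.278, 0.251], 0.67)]
scene slab_face [([0.566, -0.273, 0.245], 0.82)]
scene camera [([0.721, -0.269, 0.323], 0.75)]
scene core [([0.462, -0.148, 0.044], 0.83)]
top slab [([0.56, -0.272, 0.263], 0.49)]
top slab_face []
top camera [([0.708, -0.259, 0.321], 0.93)]
top core [([0.449, -0.136, 0.05], 0.72)]
```

View pics/g.png

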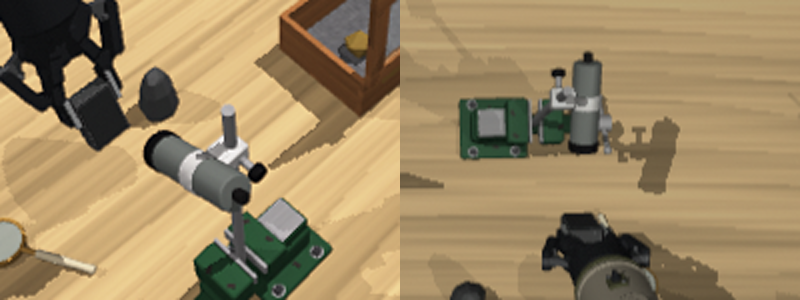

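The slab hangs clear in front of the lens, dark face towards it: scene crop (97,115), lens rim (155,150). The detected face centre (0.566, -0.273, 0.245) is within 3 mm of the target (0.5645, -0.272, 0.243). The inspection camera hasn't moved.

```bash
python3 - <<'E'
from h import *
print(read_time(),read_grip_width(),read_force().round(1),np.abs(read_qvel()).max(),read_ee_pos())
print(job_done())
E
```

```text
35.825 0.04300560108159315 [-0.2 -0.2 -0.7] 0.0015386318391088834 [ 0.55444962 -0.27272776  0.23124357]
the job is handed in; nothing more can be done
None
```

I handed the job in at 35.8 s: latch swung free, lid upright, and the slab held still by its sawn sides in front of the lens, its face about 3 mm from the target by the last camera check; squareness could only be judged to within about 0.05 rad.

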